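# Feed the top brass plate from the stack into the engraving nest

### The arm

A 7-joint arm with a two-finger parallel gripper is mounted at the origin on the work surface. World frame = base frame: x ahead of the robot, y to its left, z up, the work surface at z = 0. Lengths are in m, angles in rad, forces in N, time in s.
With the tool pointing down it reaches from about 0.35 to 0.9 m from the base axis. Payload 8.1 kg.
Tool frame: the origin (TCP) lies between the finger pads; the fingertips stand 11 mm ahead of it and the grasp point (between the pads) lies 8 mm behind it; z points along the fingers, y is the line along which they close (so a half turn about z gives the same grasp; the last joint's range is limited). The gripper opens to 92 mm and grips with 3 to 60 N. Pads are 19 mm wide; open, the fingers measure 130 mm over their backs; the gripper's body (75 mm by 190 mm) begins 47 mm behind the grasp point.
Start: joints at [-1.288, 0.434, 0.025, 1.573, -0.012, 1.134, -0.075], TCP at [0.235, 0.579, 0.238] pointing down, gripper open.
Joint ranges: [-2.62, 2.62], [-0.44, 2.09], [-1.27, 1.32], [0.08, 2.57], [-1.32, 4.46], [0.12, 2], [-2.74, 2.74]. Speed limits (rad/s): [2.22, 2.22, 3.01, 3.01, 3.14, 3.14, 3.14].

### API

Orientations are given as a rotation vector (axis times angle).
In Python, from cell import observe, get_image, camera_params, sign_off gives the robot as it stands.
- The arm moves only by the shell command python3 -m pendant 'ROWS' [FORCE]. ROWS is JSON, one flat list of numbers, 7 for each row, row after row: the shift along the tool's x, y, z in m, then the turn, a rotation vector about the tool's x, y, z in rad, then the finger opening in m, from 0 to 0.0918. In form: [dx, dy, dz, rx, ry, rz, jaw, dx, dy, dz, rx, ry, rz, jaw, ...]. A call has 1 to 10 rows; each row shifts and turns the commanded pose from where the row before left it, along the tool's axes as they then stand; what a row does not reach is not made up. A row lasts 1/8 s, in which the tool goes at most 62.5 mm and 10.7 degrees, less where a joint would pass 70% of its speed; a pose out of reach is approached as far as the arm can. A call is refused whole if a number of a shift passes 0.0625 or a number of a turn 0.188, either way. A call with a gripper value outside its range is refused whole. The fingers move at their own pace and stop on an object; FORCE is the grip in N (left out, the last holds). Time passes only in rows, so rows that do not move let the fingers close. It gives the time, the measured TCP pose, the force, the opening and the grip force at its end, in the units of the state.
- observe(): the state, without advancing time (a new reading comes with each control period).
- get_image(name): name is "side" or "top" or "wrist"; returns the picture (420x560x3 uint8, red, green, blue); there is no depth.
- camera_params(name): a dict with "intrinsics" (3x3 intrinsics, pixels), "dist" ([k1, k2, p1, p2, k3] as OpenCV has them; the pictures are not rectified), "eye" and "rotation" of the camera in the world; the wrist camera has in their place "T_tool_cam" (4x4, takes a point from camera to tool coordinates, whose origin is the TCP and whose axes are the flange's). Camera axes: x right, y down, z forward; pixel columns grow to the right and rows downward; lengths in m; the calibration is good to about 2 mm. A picture is of the moment at which its call begins: read the wrist's pose just before it. camera_params takes no time and is no camera call.
- sign_off(): hands the job in; it is judged then, once.
The state is a dict: "clock": time; "joints": joint angles; "dq": joint speeds; "joint_efforts": joint torques, N m; "position": TCP position; "ee_rot": TCP orientation; "force": force on the tool from outside, world axes, zero at the start; "ft_torque": the same for the moment, N m; "width": opening from 0.0 (shut) to 1.0 (fully open); "gripper_force": force on a finger pad.
Only numpy, scipy, OpenCV 4.12 (cv2) and the standard library are available. Lean on these libraries where they do the work, as an engineer would, in place of code of your own. Each camera call takes 0.05 s, during which the arm holds its last target. There are 200 camera calls.

### The job

Slide the top brass plate sideways off the stack into the nest beside it, keeping it flat (never lift or tip it) and leaving the plates beneath exactly as they lie. Push it fully home against the nest's end stop and seat it there for a moment with a firm but gentle push of about 10 N (at least 7, never over 16). Then swing the keeper bar by its knob square across the seated plate, let go, and leave everything else on the bench alone.

Things in the scene. Friction and masses are not known exactly. Their poses are not given: they have to be found in the camera images.
- board: fixed wooden feed board, 150 x 300 x 12 mm, on the bench. Origin: centre of its underside; +y is the sliding direction, from the stack (-y half) to the nest (+y half), +x lies across. The nest is a raised steel block, x = -45 to 45, y = -4 to 92 mm, its flat top 28.5 mm above the bench
- home (a point): point on the nest's top where the centre of a plate's underside lies when the plate is home, touching the stop; 28.5 mm above the bench, axes as the board's. Guide rails 4 mm high run along both sides of the nest, inner faces 64 mm apart, flaring to about 80 mm at the entry (the first 18 mm)
- stop: rigid steel end stop of the nest: bar 50 mm wide (x), 12 mm (y), 5 mm high, fixed across the far end; origin: centre of its underside; the face that the plate meets is 6 mm to -y of the origin, 40 mm to +y of home
- top_plate: uppermost of four equal brass plates, 60 (x) x 80 (y) x 6 mm, about 0.24 kg, loosely stacked. Origin: centre of its underside, own +y towards the nest. On the stack its underside is 30 mm above the bench, 1.5 mm higher than the nest. At home its trailing (-y) edge overhangs the nest's entry by 4 mm, about 12 mm beyond the stack's edge
- plate_a: second plate from the top, same size, not quite flush with the top one (a few mm, a few degrees); origin: centre of its underside, top face 30 mm above the bench
- plate_b: third plate from the top, same size and origin
- plate_c: lowest plate, same size and origin, lying on the board
- keeper (a joint): angle of the keeper, a flat steel bar (10 mm wide, 60 mm from pivot to tip) on a vertical pivot at x = 52, y = 58 mm in the board frame. 0: parked along the board's +y; grows anticlockwise from above; 1.57: square across a plate at home, pointing to the board's -x; end at 1.65. Slight friction (1 N at the knob) holds it. Bar underside 36, top 41 mm above the bench; it clears the plate by 1.5 mm
- keeper_knob (a point): top centre of the keeper's upright round wooden knob, 12 mm in diameter, 27 mm tall above the bar, 55 mm from the pivot; top 68 mm above the bench
- graver_a: bystander: graver 125 mm long with a mushroom-shaped wooden handle, lying beside the board on its +x side; max. height 28 mm; origin under where blade and handle meet, blade to its own +x
- graver_b: bystander: like graver_a, at the left of the bench
- graver_c: bystander: like graver_a, at the right of the bench
- loupe: bystander: black eyepiece, 36 mm in diameter, 30 mm high, standing beside the board on its -x side; origin at its foot
- jar: bystander: small jar, 52 mm in diameter, 60 mm high
- oval_a: bystander: round wooden blank, 60 mm across, 22 mm high
- oval_b: bystander: round wooden blank, 50 mm across, 18 mm high
Things that resemble listed ones, but are neither listed nor needed, are in the scene too. What is shaped like the top_plate but green or red is not meant.

How it is judged:
On the way, in this order (a step that is already met when the one before it is completed fails the run):
1. the top plate has been slid off the stack into the nest, to within 20 mm of home (y of top_plate in the frame of home above -0.02 m and z of top_plate in the frame of home below 0.003 m), for 0.1 s.
2. the plate is pressed against the end stop with at least 7 N for 0.2 s (contact force between top_plate and stop above 7 N), for 0.2 s.
3. the keeper is swung across the plate (beyond 1.4 rad) (value of joint keeper above 1.4 rad), for 0.2 s.
At the end, for the whole second after the job is handed in: The top plate lies flat and at rest in the nest, between the rails, within 2 mm of touching the stop and within 4 mm sideways and 0.07 rad of square; the keeper stands across it (joint beyond 1.4 rad); each of the three lower plates is within 4 mm of where it lay (y of top_plate in the frame of home between -0.002 and 0.002 m and x of top_plate in the frame of home between -0.004 and 0.004 m and z of top_plate in the frame of home between -0.002 and 0.002 m and angle between the y axis of top_plate and the y axis of home, either way round below 0.07 rad and angle between top_plate's own z axis and vertical below 0.04 rad and value of joint keeper above 1.4 rad and linear speed of top_plate below 0.01 m/s and distance of each of plate_a, plate_b, plate_c from where it was at the start of the episode below 0.004 m).
It fails at once if the plate presses on the end stop with more than 16 N (contact force between top_plate and stop above 16 N).
It fails at once if the top plate is lifted (more than 6 mm above its height on the stack) or tipped (more than 0.15 rad) (z of top_plate in the frame of home above 0.0075 m or angle between top_plate's own z axis and vertical above 0.15 rad).
It fails at once if a lower plate is shifted by more than 4 mm (distance of any of plate_a, plate_b, plate_c from where it was at the start of the episode above 0.004 m).
It fails at once if a bystander is moved by more than 20 mm (distance of any of graver_a, graver_b, graver_c, loupe, jar, oval_a, oval_b from where it was at the start of the episode above 0.02 m).
It also fails if it takes over 67 s, if anything falls off the work surface, if the arm or the gripper's body presses on something with over 40 N, if the wrist force passes 120 N, or if a joint passes its speed limit or range.

## Working session

There is one attempt and no reset: what is moved stays moved. The work goes in short steps, Python scripts to look and compute and a shell command to move; the robot and the scene stay as the last step left them, time stands still between calls to the robot, and variables do not carry over. Pictures are saved under pics/ and viewed, at most 13 in all, crops included, and the job is handed in when it is done.

```bash
mkdir -p pics; python3 - <<'E'
from cell import *
import cv2,numpy as np
o=observe();print(o)
for n in("top","side"):
    p=camera_params(n);print(n,p)
    cv2.imwrite(f"pics/{n}0.png",get_image(n)[:,:,::-1])
print(camera_params("wrist"))
E
```

```text
{'clock': 0.0, 'joints': array([-1.28762565,  0.43522267,  0.02498928,  1.57412364, -0.01160167,
        1.13399342, -0.075094  ]), 'dq': array([-4.54235952e-04,  9.18752261e-05, -9.27525579e-04, -1.07924925e-03,
       -2.03197022e-04,  4.23301511e-05,  5.76019495e-04]), 'joint_efforts': array([-6.43195872e-04, -6.67853451e+01,  9.84845795e-01, -3.14476132e+01,
       -6.04025018e-02,  4.26907022e-02,  1.47190449e-04]), 'position': array([0.23504088, 0.57857278, 0.23693508]), 'ee_rot': array([-6.02308875e-01, -3.08315244e+00,  2.50396037e-03]), 'force': array([-0.11752187, -0.13541536, -0.16858716]), 'ft_torque': array([ 0.02364261,  0.00194974, -0.01373197]), 'gripper_force': 0.0, 'width': 0.9988101072768869}
top {'intrinsics': array([[440.35588889,   0.        , 276.55421425],
       [  0.        , 440.35588889, 205.94181155],
       [  0.        ,   0.        ,   1.        ]]), 'dist': array([0.01505758, 0.        , 0.        , 0.        , 0.        ]), 'eye': array([ 0.38135553, -0.01028843,  1.2698517 ]), 'rotation': array([-2.14082484,  2.18675679, -0.11691677])}
side {'intrin
[... 261 characters left out ...]
23246296, -0.84137647,  0.87416674]), 'rotation': array([-2.31343412,  0.32869061, -0.15408539])}
{'intrinsics': array([[356.10463095,   0.        , 282.02222339],
       [  0.        , 356.10463095, 205.82835306],
       [  0.        ,   0.        ,   1.        ]]), 'dist': array([-0.0703199,  0.       ,  0.       ,  0.       ,  0.       ]), 'T_tool_cam': array([[-6.63936716e-04, -9.68064213e-01, -2.50701494e-01,
         6.64086444e-02],
       [ 9.99999716e-01, -5.53676558e-04, -5.10336275e-04,
         1.36360653e-04],
       [ 3.55230744e-04, -2.50701762e-01,  9.68064306e-01,
        -1.47239656e-01],
       [ 0.00000000e+00,  0.00000000e+00,  0.00000000e+00,
         1.00000000e+00]])}
```

View pics/top0.png

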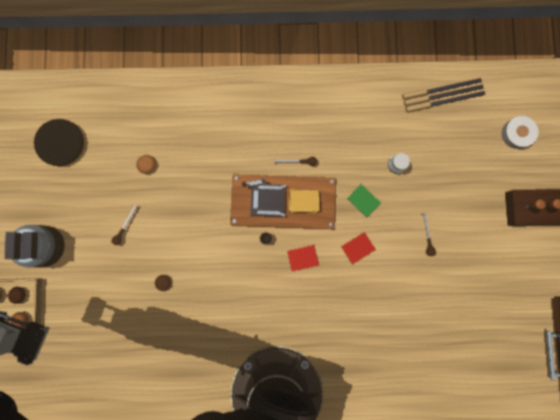

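View pics/side0.png

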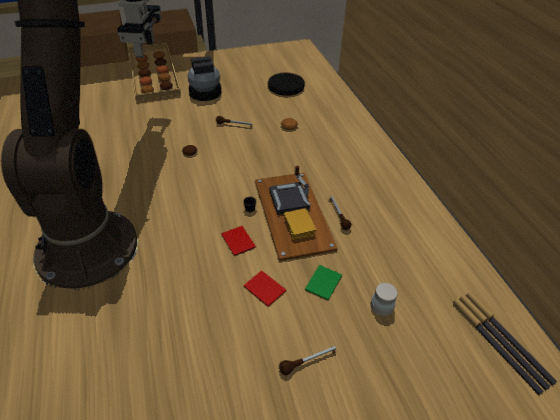

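Top view: the brass plate, yellow, is at (304,201), the nest at (268,200) and the keeper near (255,184). The loupe is at (266,239) and graver_a at (297,161). Lookalikes are green (364,201) and red (303,258) and (358,248). The brass-yellow plate on the board is the one wanted. Side view: plate at (299,222), nest at (290,197), knob at (297,171).

```bash
cat > h.py <<'E'
from cell import *
import cv2,numpy as np
from scipy.spatial.transform import Rotation as R
def cam(n):
    p=camera_params(n)
    if n=="wrist":
        o=observe();T=np.eye(4);T[:3,:3]=R.from_rotvec(o["ee_rot"]).as_matrix();T[:3,3]=o["position"];T=T@p["T_tool_cam"]
        return p["intrinsics"],p["dist"],T[:3,3],T[:3,:3]
    return p["intrinsics"],p["dist"],p["eye"],R.from_rotvec(p["rotation"]).as_matrix()
def onplane(c,px,z):
    K,d,e,M=c
    u=cv2.undistortPoints(np.array(px,float).reshape(-1,1,2),K,d)[:,0]
    r=np.c_[u,np.ones(len(u))]@M.T
    return e+r*((z-e[2])/r[:,2])[:,None]
def proj(c,P):
    K,d,e,M=c
    return cv2.projectPoints(((np.atleast_2d(P)-e)@M),np.zeros(3),np.zeros(3),K,d)[0][:,0]
def state():
    o=observe();M=R.from_rotvec(o["ee_rot"]).as_matrix();print(o["clock"],o["position"].round(4),"toolx",M[:,0].round(3),"tooly",M[:,1].round(3),"F",o["force"].round(2),o["width"]);return o,M
E
python3 - <<'E'
from h import *
c=cam("top")
print(onplane(c,[(235,178),(333,181),(333,227),(233,225)],.012).round(3))
print(onplane(c,[(304,201)],.036).round(3),onplane(c,[(246,184)],.068).round(3),onplane(c,[(266,239)],.03))
state()
E
```

```text
[[ 0.604  0.109  0.012]
 [ 0.589 -0.174  0.012]
 [ 0.456 -0.169  0.012]
 [ 0.468  0.116  0.012]]
[[ 0.53  -0.087  0.036]] [[0.577 0.074 0.068]] [[0.42545413 0.02234442 0.03      ]]
0.1 [0.2351 0.5786 0.237 ] toolx [-0.926  0.376 -0.   ] tooly [ 0.376  0.926 -0.001] F [-0.28  0.13  0.38] 0.9978222471004009
```

```bash
python3 -m pendant '[-0.06,-0.006,0,0,0,0.1,0.09,-0.06,-0.006,0,0,0,0.1,0.09,-0.06,-0.006,0,0,0,0.1,0.09,-0.06,-0.006,0,0,0,0.1,0.09,-0.06,-0.006,0,0,0,0.1,0.09,-0.06,-0.006,0,0,0,0.1,0.09,-0.06,-0.006,0,0,0,0.1,0.09,-0.06,-0.006,0,0,0,0.1,0.09,-0.06,-0.006,0,0,0,0.1,0.09,-0.06,-0.006,0,0,0,0.1,0.09]'; python3 -c "
from h import *
state()"
```

```text
clock: 1.35
position: [0.5788, 0.1116, 0.2374]
ee_rot: [-2.011, -2.414, 0.0]
force: [0.5, -0.4, 0.4]
width: 0.979
gripper_force: 0.0
1.35 [0.5788 0.1116 0.2374] toolx [-0.181  0.984 -0.   ] tooly [ 0.984  0.181 -0.   ] F [ 0.52 -0.39  0.38] 0.9786554839373796
```

```bash
python3 -m pendant '[-0.05,-0.035,0.018,0,0,0.1,0.09,-0.05,-0.035,0.018,0,0,0.087,0.09,0,0,0,0,0,0,0.09,0,0,0,0,0,0,0.09]'; python3 -c "
from h import *
state()
cv2.imwrite('pics/w1.png',get_image('wrist')[:,:,::-1])"
```

```text
clock: 1.85
position: [0.5238, 0.0074, 0.2024]
ee_rot: [-2.223, -2.219, -0.001]
force: [0.2, 1.2, 0.8]
width: 0.981
gripper_force: 0.0
1.85 [0.5238 0.0074 0.2024] toolx [0.002 1.    0.   ] tooly [ 1.    -0.002  0.   ] F [0.17 1.17 0.8 ] 0.9809036765993969
```

View pics/w1.png

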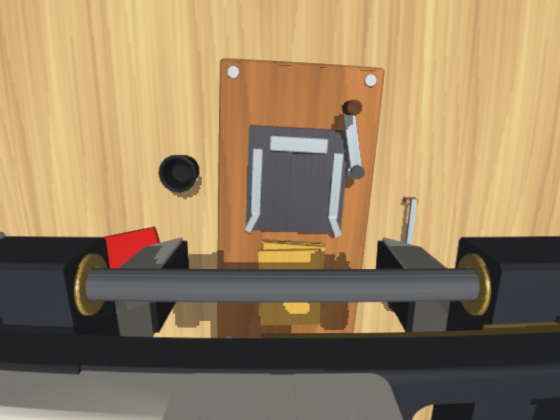

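The view shows the stop at (299,145), the rails at (256,190) and (336,190), the pivot at (356,172), the knob at (352,107) and the loupe at (179,172). The plate is half hidden by the fingers at about (285,290). I'll back off towards -y to see it.

```bash
python3 -c "
from h import *
c=cam('wrist');im=cv2.imread('pics/w1.png');hsv=cv2.cvtColor(im,cv2.COLOR_BGR2HSV)
m=((hsv[...,2]>110)&(hsv[...,1]<60)).astype(np.uint8)
m[240:]=0;m[:,:240]=0;m[:,375:]=0
for k in cv2.findContours(m,0,2)[0]:
    if cv2.contourArea(k)>40:
        r=cv2.minAreaRect(k);b=cv2.boxPoints(r);print('rect',np.round(r[0]),np.round(r[1]),b.round().tolist());print(onplane(c,b,.033).round(4)[:,:2].tolist())
print('board corners',onplane(c,[(221,60),(383,70)],.012).round(4))
print('screws',onplane(c,[(233,72),(371,80)],.012).round(4))
print('knob',onplane(c,[(352,107)],.068).round(4),'pivot',onplane(c,[(356,172)],.043).round(4))
print('nest far edge',onplane(c,[(250,126),(345,131),(247,233)],.0285).round(4))
"
python3 -m pendant '[-0.06,0,0,0,0,0,0.09,-0.06,0,0,0,0,0,0.09,-0.05,0,0,0,0,0,0.09,0,0,0,0,0,0,0.09,0,0,0,0,0,0,0.09]'; python3 -c "
from h import *
state()
cv2.imwrite('pics/w2.png',get_image('wrist')[:,:,::-1])"
```

```text
rect [335. 194.] [13. 83.] [[327.0, 236.0], [331.0, 152.0], [343.0, 153.0], [340.0, 236.0]]
[[0.5673, -0.036], [0.5681, 0.0419], [0.5795, 0.0414], [0.5794, -0.0366]]
rect [255. 190.] [14. 85.] [[245.0, 232.0], [252.0, 147.0], [266.0, 149.0], [258.0, 233.0]]
[[0.4898, -0.0319], [0.4986, 0.0465], [0.5107, 0.0454], [0.5027, -0.0331]]
rect [299. 144.] [59. 15.] [[269.0, 150.0], [270.0, 135.0], [328.0, 138.0], [327.0, 153.0]]
[[0.5133, 0.0441], [0.5142, 0.0574], [0.5657, 0.0545], [0.5653, 0.0411]]
rect [353. 144.] [58. 14.] [[344.0, 115.0], [358.0, 114.0], [362.0, 172.0], [348.0, 173.0]]
[[0.5788, 0.0744], [0.5905, 0.0753], [0.5967, 0.0243], [0.5845, 0.0234]]
rect [370.  80.] [12.  9.] [[365.0, 74.0], [374.0, 74.0], [374.0, 86.0], [365.0, 86.0]]
[[0.5955, 0.1086], [0.6032, 0.1087], [0.6037, 0.0989], [0.596, 0.0988]]
board corners [[0.4703 0.1229 0.012 ]
 [0.6165 0.1145 0.012 ]]
screws [[0.4808 0.1124 0.012 ]
 [0.6059 0.1057 0.012 ]]
knob [[0.5788 0.0805 0.068 ]] pivot [[0.5895 0.026  0.043 ]]
nest far edge [[ 0.4967  0.0648  0.0285]
 [ 0.581   0.0605  0.0285]
 [ 0.4916 -0.0348  0.0285]]
clock: 2.52
position: [0.5241, -0.1616, 0.2023]
ee_rot: [-2.222, -2.221, -0.001]
force: [-0.3, 0.1, -0.7]
width: 0.98
gripper_force: 0.0
2.525 [ 0.5241 -0.1616  0.2023] toolx [0.    1.    0.001] tooly [ 1. -0.  0.] F [-0.27  0.11 -0.74] 0.9802796641464618
```

View pics/w2.png

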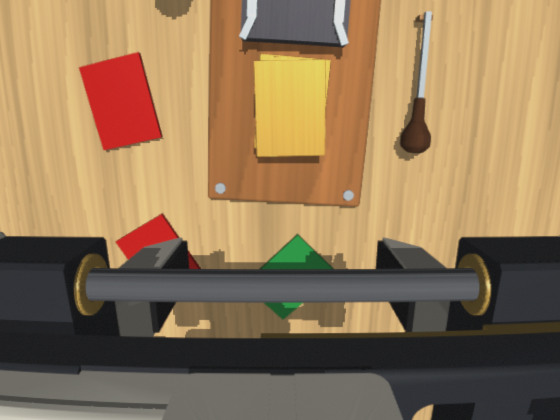

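Visible here: the brass stack with its top plate at about (291,107), the nest entry at (295,45), graver_a at (420,95), red decoys at (120,100) and (160,245), and a green one at (297,275). I choose the brass one on the board and take a close crop of it.

```bash
python3 -c "
from h import *
im=cv2.imread('pics/w2.png')[35:175,235:355]
cv2.imwrite('pics/w2c.png',cv2.convertScaleAbs(cv2.resize(im,None,fx=4.2,fy=4.2,interpolation=2),alpha=1.0))"
```

```text
(no output)
```

View pics/w2c.png

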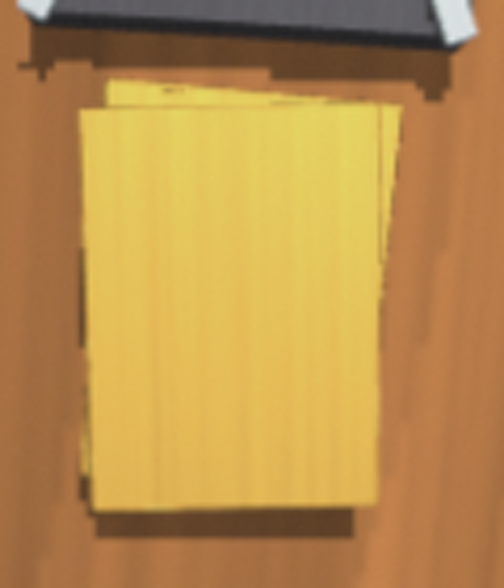

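Crop: this is the top brass plate, with corners at crop pixels (79,108), (380,105), (377,505) and (92,510). Plate_a shows beneath it at the upper left and right.

```bash
python3 -c "
from h import *
c=cam('wrist')
q=np.array([(79,108),(380,105),(377,505),(92,510)])/4.2+[235,35]-0.3
P=onplane(c,q,.036)[:,:2];print(P.round(4),P.mean(0),[np.linalg.norm(P[i]-P[(i+1)%4]).round(4) for i in range(4)])
e=P[1]-P[0]+P[2]-P[3];f=P[0]-P[3]+P[1]-P[2];print('yaw',e[1]/e[0],-f[0]/f[1])
q=np.array([(40,20),(455,45)])/4.2+[235,35]
print('nest entry',onplane(c,q,.0285).round(4))
print('screws',onplane(c,[(220,188),(348,196)],.012).round(4))
q=np.array([(48,18),(436,12)])/4.2+[235,35];print('rail entry',onplane(c,q,.0325).round(4))
"
```

```text
[[ 0.5009 -0.0502]
 [ 0.5606 -0.0495]
 [ 0.562  -0.1289]
 [ 0.5023 -0.13  ]] [ 0.53145558 -0.08966631] [np.float64(0.0596), np.float64(0.0794), np.float64(0.0597), np.float64(0.0798)]
yaw 0.01460661869203562 0.017677995090801864
nest entry [[ 0.493  -0.0324  0.0285]
 [ 0.5766 -0.037   0.0285]]
screws [[ 0.4646 -0.1635  0.012 ]
 [ 0.589  -0.1714  0.012 ]]
rail entry [[ 0.495  -0.0328  0.0325]
 [ 0.5719 -0.0315  0.0325]]
```

Plate pose: centre (0.5315, -0.0897), yaw +0.016, and the sizes check (59.6 x 79.6 mm). Board yaw is -0.060 and home is (0.537, 0.003), which the stop, the screws and the pivot all agree on. Next I go behind the trailing edge, fingers 20 mm apart, tips at about 32 mm.

```bash
python3 -m pendant '[0,0,0,0,0,0.06,0.02,0.011,0.003,0.04,0,0,0,0.02,0,0,0.04,0,0,0,0.02,0,0,0.04,0,0,0,0.02,0,0,0.025,0,0,0,0.02,0,0,0.013,0,0,0,0.02,0,0,0,0,0,0,0.02,0,0,0,0,0,0,0.02]'; python3 -c "
from h import *
o,M=state()
b=np.array([.06,.998]);d=o['position'][:2]-[.5369,.003];print('board rel home y,x',d@b,d@[.998,-.06])
cv2.imwrite('pics/w3.png',get_image('wrist')[:,:,::-1])"
```

```text
clock: 3.58
position: [0.5277, -0.152, 0.0453]
ee_rot: [2.288, 2.151, 0.002]
force: [0.0, 0.1, -0.6]
width: 0.226
gripper_force: 0.0
3.575 [ 0.5277 -0.152   0.0453] toolx [0.061 0.998 0.   ] tooly [ 0.998 -0.061  0.002] F [ 0.    0.12 -0.56] 0.22607810102142697
board rel home y,x -0.15519997540351887 0.0001656205133091851
```

View pics/w3.png

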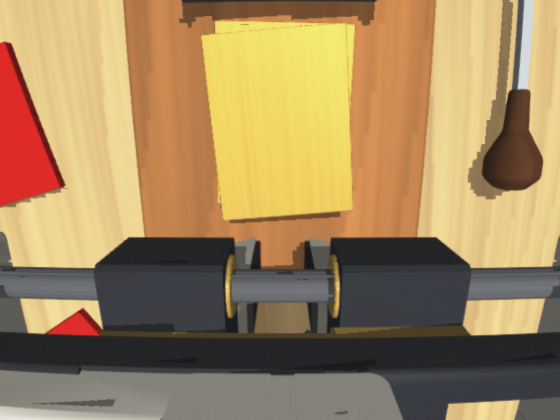

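The fingers at (247,255) and (318,255) straddle the middle of the trailing edge (row 215). I lower 2 mm and start pushing.

```bash
python3 -m pendant '[0,0,0.002,0,0,0,0.02,0.004,0,0,0,0,0,0.02,0.004,0,0,0,0,0,0.02,0.004,0,0,0,0,0,0.02,0.004,0,0,0,0,0,0.02,0.004,0,0,0,0,0,0.02,0.004,0,0,0,0,0,0.02,0.004,0,0,0,0,0,0.02,0,0,0,0,0,0,0.02]'; python3 -c "
from h import *
o,M=state()
b=np.array([.06,.998]);d=o['position'][:2]-[.5369,.003];print('board rel home y,x',d@b,d@[.998,-.06])
cv2.imwrite('pics/w4.png',get_image('wrist')[:,:,::-1])"
```

```text
clock: 4.75
position: [0.5288, -0.1235, 0.0423]
ee_rot: [-2.288, -2.152, -0.001]
force: [0.3, -0.4, -0.1]
width: 0.217
gripper_force: 0.0
4.75 [ 0.5288 -0.1235  0.0423] toolx [0.061 0.998 0.001] tooly [ 0.998 -0.061 -0.   ] F [ 0.3  -0.43 -0.07] 0.21728220539760207
board rel home y,x -0.1267455882418309 -0.0005293782204590855
```

View pics/w4.png

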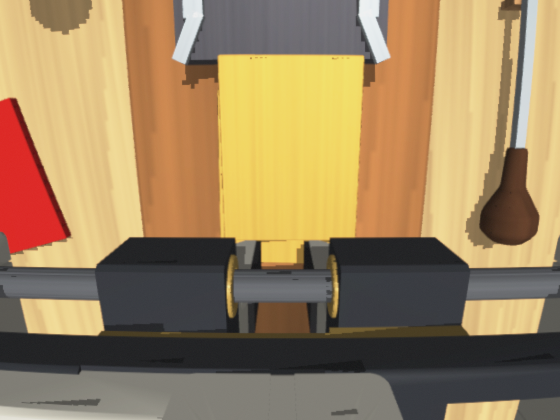

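The plate has squared to the fingers, its front edge at row 56 is at the nest entry, and it sits about 3 mm towards +x (290 against the nest centre at 282). I steer slightly to -x while pushing.

```bash
python3 -m pendant '[0.004,-0.0006,0,0,0,0,0.02,0.004,-0.0006,0,0,0,0,0.02,0.004,-0.0006,0,0,0,0,0.02,0.004,-0.0006,0,0,0,0,0.02,0.004,-0.0006,0,0,0,0,0.02,0.004,0,0,0,0,0,0.02,0.004,0,0,0,0,0,0.02,0.004,0,0,0,0,0,0.02,0.004,0,0,0,0,0,0.02,0,0,0,0,0,0,0.02]'; python3 -c "
from h import *
o,M=state()
b=np.array([.06,.998]);d=o['position'][:2]-[.5369,.003];print('board rel home y,x',d@b,d@[.998,-.06])
cv2.imwrite('pics/w5.png',get_image('wrist')[:,:,::-1])"
```

```text
clock: 6.05
position: [0.5279, -0.0874, 0.0423]
ee_rot: [-2.288, -2.152, -0.0]
force: [-0.4, -0.0, -0.6]
width: 0.219
gripper_force: 0.0
6.05 [ 0.5279 -0.0874  0.0423] toolx [0.061 0.998 0.001] tooly [ 0.998 -0.061 -0.   ] F [-0.37 -0.03 -0.6 ] 0.2188286367256987
board rel home y,x -0.09075873251247006 -0.00353068328108758
```

View pics/w5.png

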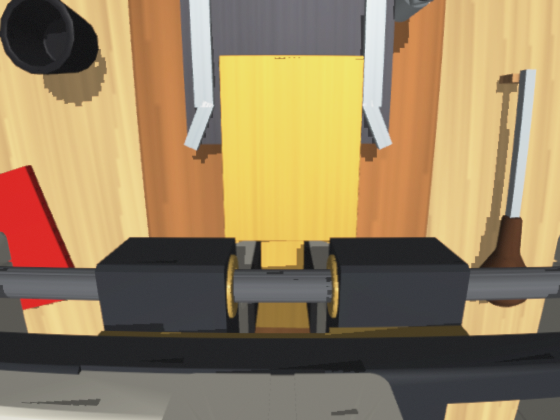

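The plate is now between the rails: left gap 8 px, right side about touching at (364,60). I carry on in smaller steps.

```bash
python3 -m pendant '[0.004,-0.0003,0,0,0,0,0.02,0.004,-0.0003,0,0,0,0,0.02,0.004,-0.0003,0,0,0,0,0.02,0.004,0,0,0,0,0,0.02,0.004,0,0,0,0,0,0.02,0.004,0,0,0,0,0,0.02,0.004,0,0,0,0,0,0.02,0.004,0,0,0,0,0,0.02,0,0,0,0,0,0,0.02,0,0,0,0,0,0,0.02]'
python3 -m pendant '[0.002,0,0,0,0,0,0.02,0.001,0,0,0,0,0,0.02]';python3 -m pendant '[0.001,0,0,0,0,0,0.02,0.001,0,0,0,0,0,0.02]'; python3 -c "
from h import *
o,M=state()
b=np.array([.06,.998]);d=o['position'][:2]-[.5369,.003];print('board rel home y,x',d@b,d@[.998,-.06])"
```

```text
clock: 7.35
position: [0.5291, -0.056, 0.0424]
ee_rot: [-2.289, -2.152, -0.0]
force: [0.2, -0.6, -0.1]
width: 0.22
gripper_force: 0.0
clock: 7.6
position: [0.5292, -0.0534, 0.0424]
ee_rot: [2.289, 2.151, -0.0]
force: [-1.1, -1.6, -0.4]
width: 0.217
gripper_force: 0.8
clock: 7.85
position: [0.5293, -0.0512, 0.0424]
ee_rot: [2.289, 2.151, 0.0]
force: [-1.7, -1.6, -0.5]
width: 0.216
gripper_force: 0.8
7.85 [ 0.5293 -0.0512  0.0424] toolx [ 0.062  0.998 -0.   ] tooly [ 0.998 -0.062  0.   ] F [-1.74 -1.55 -0.46] 0.2164837101857172
board rel home y,x -0.05455978892602818 -0.004316572712539247
```

```bash
for i in 1 2 3; do python3 -m pendant '[0.001,0,0,0,0,0,0.02,0,0,0,0,0,0,0.02]' | grep -E 'clock|position|^force'; done
```

```text
clock: 8.1
position: [0.5294, -0.05, 0.0424]
force: [0.6, -1.5, 1.2]
clock: 8.35
position: [0.5294, -0.049, 0.0424]
force: [0.0, -1.0, 0.8]
clock: 8.6
position: [0.5295, -0.048, 0.0424]
force: [0.0, -1.2, 0.1]
```

```bash
for i in 1 2; do python3 -m pendant '[0.001,0,0,0,0,0,0.02,0,0,0,0,0,0,0.02]' | grep -E 'position|^force'; done; for i in 1 2; do python3 -m pendant '[0.0005,0,0,0,0,0,0.02,0,0,0,0,0,0,0.02]' | grep -E 'position|^force'; done; python3 -c "
from h import *
state()
cv2.imwrite('pics/w6.png',get_image('wrist')[:,:,::-1])"
```

```text
position: [0.5296, -0.0477, 0.0424]
force: [-0.5, -4.9, -1.0]
position: [0.5297, -0.0475, 0.0424]
force: [1.0, -7.5, 0.5]
position: [0.5298, -0.0474, 0.0424]
force: [1.2, -9.1, 0.6]
position: [0.5298, -0.0473, 0.0425]
force: [0.5, -9.1, 0.3]
9.6 [ 0.5298 -0.0473  0.0425] toolx [ 0.064  0.998 -0.002] tooly [ 0.998 -0.064  0.001] F [ 0.5  -9.11  0.34] 0.21895220452520933
```

View pics/w6.png

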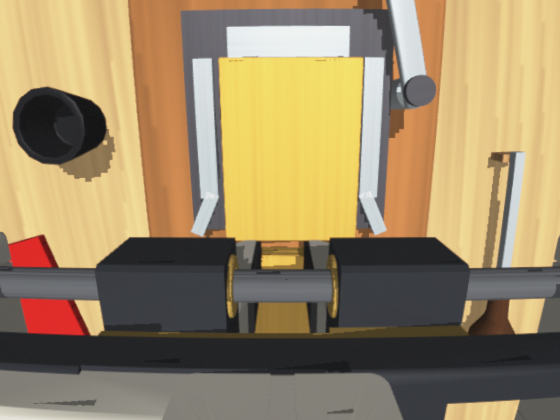

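The plate is home: its front edge at row 57 meets the stop, it sits between the rails, and the push reads about 9 N. I nudge to about 10–11 N and hold.

```bash
python3 -m pendant '[0.0005,0,0,0,0,0,0.02,0,0,0,0,0,0,0.02,0,0,0,0,0,0,0.02]' | grep -E 'position|^force'; python3 -m pendant '[0,0,0,0,0,0,0.02,0,0,0,0,0,0,0.02,0,0,0,0,0,0,0.02,0,0,0,0,0,0,0.02]'| grep -E 'position|^force'
```

```text
position: [0.5298, -0.0472, 0.0425]
force: [-0.4, -11.1, 0.1]
position: [0.5298, -0.0473, 0.0425]
force: [-0.4, -11.2, -0.8]
```

```bash
python3 -m pendant '[-0.004,0,0,0,0,0,0.02,-0.01,0,0,0,0,0,0.02,-0.01,0,0,0,0,0,0.02,0,0,-0.04,0,0,0,0.04,0,0,-0.04,0,0,0,0.04,0,0,0,0,0,0,0.04,0,0,0,0,0,0,0.04]'; python3 -c "
from h import *
o,M=state();d=np.array([.5788,.0805,.1225])-o['position'];print('knob in tool',M.T@d)
cv2.imwrite('pics/w7.png',get_image('wrist')[:,:,::-1])
c=cam('wrist');print(proj(c,[.5788,.0805,.068]),proj(c,[.59,.0262,.041]))"
```

```text
clock: 11.4
position: [0.5279, -0.0686, 0.1221]
ee_rot: [-2.289, -2.151, -0.0]
force: [0.3, 0.5, 0.2]
width: 0.433
gripper_force: 0.0
11.4 [ 0.5279 -0.0686  0.1221] toolx [0.062 0.998 0.   ] tooly [ 0.998 -0.062 -0.   ] F [0.35 0.54 0.24] 0.4333095459996157
knob in tool [ 0.151924    0.04155607 -0.00036625]
[[362.94533088 -54.57335262]] [[373.95620575  61.66208066]]
```

View pics/w7.png

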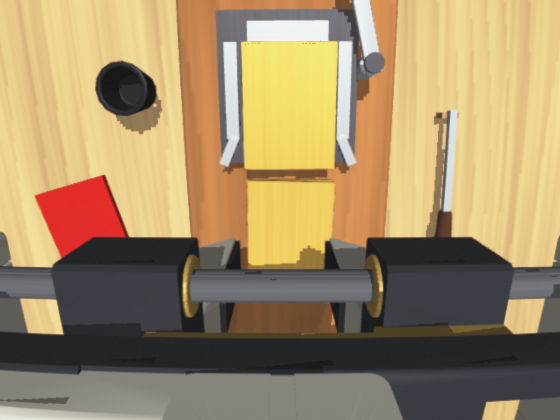

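The plate is seated against the stop (row 42), the lower stack is undisturbed, and the pivot at (373,63) matches its prediction. I move over the knob and grip it.

```bash
python3 -m pendant '[0.05,0.014,0,0,0,0,0.04,0.05,0.014,0,0,0,0,0.04,0.052,0.0135,0,0,0,0,0.04,0,0,0,0,0,0,0.04,0,0,0,0,0,0,0.04]'; python3 -c "
from h import *
o,M=state();d=np.array([.5788,.0805,.057])-o['position'];print('knob in tool',M.T@d)
im=get_image('wrist');s=get_image('side')
c=cam('side');p=proj(c,[.5788,.0805,.068])[0];print(p)
x,y=p.astype(int);a=cv2.resize(s[y-55:y+55,x-55:x+55],(550,550),interpolation=2)
cv2.imwrite('pics/s8.png',a[:,:,::-1])"
```

```text
clock: 12.08
position: [0.5782, 0.0798, 0.1212]
ee_rot: [-2.289, -2.151, 0.004]
force: [-0.9, 1.2, -0.3]
width: 0.432
gripper_force: 0.0
12.075 [0.5782 0.0798 0.1212] toolx [ 0.062  0.998 -0.001] tooly [ 0.998 -0.062 -0.002] F [-0.89  1.18 -0.31] 0.4315532151279715
knob in tool [0.0008136  0.00066109 0.06422294]
[295.97542918 166.01476186]
```

View pics/s8.png

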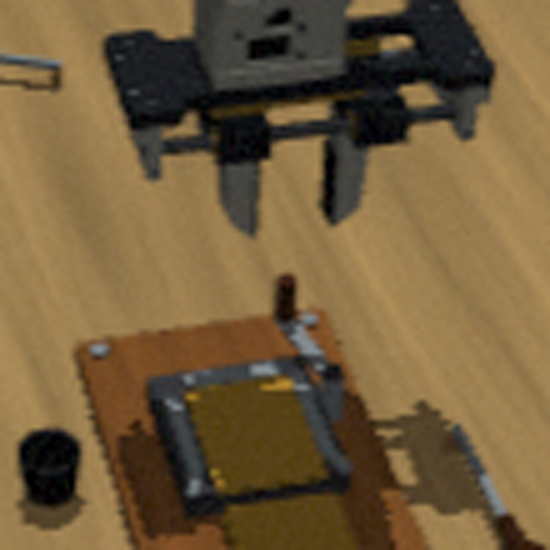

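The open fingers hang above the knob, whose top at crop (285,278) is about where predicted. I descend and grip lightly.

```bash
python3 -m pendant '[0,0,0.03,0,0,0,0.04,0,0,0.034,0,0,0,0.04,0,0,0,0,0,0,0.04,0,0,0,0,0,0,0.005,0,0,0,0,0,0,0.005,0,0,0,0,0,0,0.005,0,0,0,0,0,0,0.005,0,0,0,0,0,0,0.005]' 8; python3 -c "
from h import *
o,M=state();print(o['width']*.0918)
p=np.array([.5900,.0262]);d=M[:2,:2].T@(o['position'][:2]-p);print('tool rel pivot',d,np.hypot(*d),np.arctan2(-d[1],d[0]))"
```

```text
clock: 13.18
position: [0.5795, 0.0807, 0.059]
ee_rot: [2.289, 2.151, 0.002]
force: [-0.6, -0.4, 6.1]
width: 0.127
gripper_force: 8.0
13.175 [0.5795 0.0807 0.059 ] toolx [0.062 0.998 0.   ] tooly [ 0.998 -0.062  0.001] F [-0.63 -0.44  6.06] 0.12709208879209047
0.011667053751113906
tool rel pivot [ 0.05374397 -0.01381282] 0.0554906102246076 0.2515667370475471
```

```bash
python3 -m pendant '[0,0,-0.003,0,0,0,0.005,0,0,0,0,0,0,0.005]'; python3 -m pendant '[-0.0023,-0.007,0,0,0,0,0.005,-0.0032,-0.0066,0,0,0,0,0.005,-0.0041,-0.0061,0,0,0,0,0.005,-0.0049,-0.0055,0,0,0,0,0.005,0,0,0,0,0,0,0.005]'
```

```text
clock: 13.42
position: [0.5784, 0.0804, 0.0609]
ee_rot: [-2.289, -2.151, 0.002]
force: [-0.2, -1.7, -5.0]
width: 0.126
gripper_force: 8.0
clock: 14.05
position: [0.5522, 0.0671, 0.0616]
ee_rot: [-2.29, -2.15, 0.001]
force: [-0.5, 0.6, 1.6]
width: 0.126
gripper_force: 8.0
```

```bash
python3 -m pendant '[-0.0056,-0.0048,0,0,0,0,0.005,-0.0062,-0.004,0,0,0,0,0.005,-0.0066,-0.0032,0,0,0,0,0.005,-0.007,-0.0023,0,0,0,0,0.005,-0.0072,-0.0013,0,0,0,0,0.005,-0.0072,-0.0003,0,0,0,0,0.005,0,0,0,0,0,0,0.005,0,0,0,0,0,0,0.005]';python3 -c "
from h import *
o,M=state();b=R.from_euler('z',-.06).as_matrix()[:2,:2]
d=b.T@(o['position'][:2]-[.59,.0262]);print(d,np.hypot(*d),'theta',np.arctan2(-d[0],d[1]))"
```

```text
clock: 15.05
position: [0.5343, 0.0281, 0.0614]
ee_rot: [-2.29, -2.15, 0.001]
force: [-0.9, -0.3, 7.1]
width: 0.129
gripper_force: 8.0
15.05 [0.5343 0.0281 0.0614] toolx [ 0.063  0.998 -0.001] tooly [ 0.998 -0.063 -0.001] F [-0.94 -0.26  7.08] 0.12928045412975095
[-0.0557088  -0.00142804] 0.05572710508847633 theta 1.5964247271247887
```

```bash
python3 -m pendant '[0,0,0,0,0,0,0.04,0,0,0,0,0,0,0.04,0,0,0,0,0,0,0.04,0,0,-0.02,0,0,0,0.04,0,0,-0.04,0,0,0,0.04,-0.06,0,-0.04,0,0,0,0.04,-0.03,0,-0.04,0,0,0,0.04,0,0,0,0,0,0,0.04,0,0,0,0,0,0,0.04]'; python3 -c "
from h import *
state()
im=get_image('wrist')[:,:,::-1]
cv2.imwrite('pics/w9.png',im)"
```

```text
clock: 16.18
position: [0.5293, -0.0521, 0.1955]
ee_rot: [-2.288, -2.151, -0.0]
force: [-0.3, 0.4, -1.1]
width: 0.436
gripper_force: 0.0
16.175 [ 0.5293 -0.0521  0.1955] toolx [0.062 0.998 0.001] tooly [ 0.998 -0.062 -0.001] F [-0.31  0.42 -1.05] 0.43580930222788705
```

View pics/w9.png

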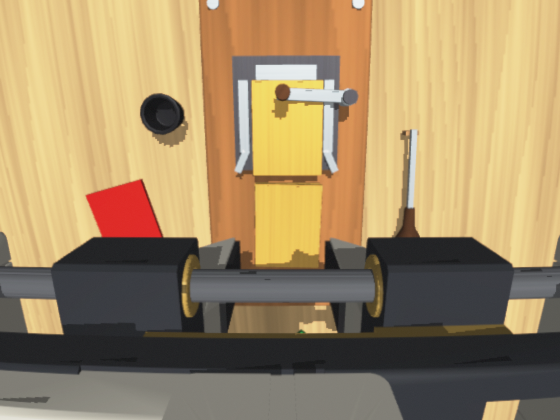

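The keeper lies square across the plate, knob at (283,92) and pivot at (350,97). The plate is against the stop at row 80 and between the rails, the lower stack is in place, and the loupe and graver are untouched. Handing in.

```bash
python3 -c "
from cell import sign_off
print(sign_off())"
```

```text
the job is handed in; nothing more can be done
None
```

The job is handed in: the top plate is home against the stop after about a second of pushing at roughly 11 N, the keeper is swung square across it (about 1.6 rad) and released, and nothing else in the last view looked moved; `sign_off()` returned no verdict.

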